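Load a stone and set the feed slide against its backlash

ROBOT

A 7-joint arm with a two-finger parallel gripper is mounted at the origin on the work surface; the furniture and walls round the work are solid. World frame = base frame: x ahead of the robot, y to its left, z up, the work surface at z = 0. Lengths are in m, angles in rad, forces in N, time in s.
With the tool pointing down it reaches from about 0.35 to 0.9 m from the base axis. Payload 7.2 kg.
Tool frame: the origin (TCP) lies between the finger pads; the fingertips stand 22 mm ahead of it and the grasp point (between the pads) lies 3 mm ahead of it; z points along the fingers, y is the line along which they close (so a half turn about z gives the same grasp; the last joint's range is limited). The gripper opens to 85 mm and grips with 20 to 120 N. Pads are 22 mm wide; open, the fingers measure 114 mm over their backs; the gripper's body (76 mm by 85 mm) begins 54 mm behind the grasp point. The pads swing forward as they close: fully open they stand 13 mm farther back than shut.
Start: joints at [1.073, 0.411, -0.013, 1.596, 0.006, 1.134, -0.082], TCP at [0.26, -0.568, 0.253] pointing down, gripper open.
Joint ranges: [-2.95, 2.95], [-0.29, 1.99], [-1.47, 1.44], [0.14, 2.54], [-1.03, 4.17], [0.13, 1.85], [-2.86, 2.86]. Speed limits (rad/s): [2.39, 2.39, 3.01, 3.01, 3.14, 3.14, 3.14].

INTERFACE

Orientations are given as a unit quaternion [x, y, z, w].
In Python, from workcell import manip, imaging gives the robot as it stands. Calls block until the motion is done:
- manip.move_ptp(position, orientation): joint-space move of the TCP to a pose.
- manip.move_straight(position, max_speed=0.15, attitude=None): straight line of the TCP; attitude=None keeps the orientation; max_speed is the mean speed in m/s.
- manip.set_joints(angles): joint-space move.
- manip.gripper_to(opening, newtons=None): finger opening in m; newtons is the grip in N (None keeps the last); returns when the fingers have stopped.
- manip.pause(seconds).
- manip.ik(position, orientation): joint angles nearest the present ones, or None.
- manip.get_state(): the state.
- imaging.snapshot(name): name is "side" or "top"; returns a dict with "frame" (384x512x3 uint8, blue, green, red), "fov_y" (degrees; the focal length in pixels is half the picture's height over the tangent of half this angle, whatever the lens; pixels are square), "cx", "cy" (the principal point, pixels), "world_from_camera" (4x4, takes a point from camera to world coordinates). Camera axes: x right, y down, z forward; pixel columns grow to the right and rows downward; lengths in m; the calibration is good to about 2 mm. A picture is of the moment at which its call begins. There is no depth.
A pose or a line that the arm cannot do raises manip.Unreachable and nothing moves.
- manip.hand_in(): hands the job in; it is judged then, once.
The state is a dict: "clock": time; "joint_positions": joint angles; "qd": joint speeds; "joint_torque": joint torques, N m; "eef_pos": TCP position; "ee_rot": TCP orientation; "wrist_force": force on the tool from outside, world axes, zero at the start; "ft_torque": the same for the moment, N m; "gripper_width": finger opening in m; "gripper_force": force on a finger pad.
Only numpy, scipy, OpenCV 4.12 (cv2) and the standard library are available. Lean on these libraries where they do the work, as an engineer would, in place of code of your own. Each camera call takes 0.05 s, during which the arm holds its last target. There are 200 camera calls.

TASK

Pick the oval turquoise stone out of the cluttered white tray and lay it, dome up, in the middle of the cork-lined holder on the green feed slide, without dropping it. Then turn the black handwheel anticlockwise (seen from above) well past the red marker and come back to it clockwise, so that its white line ends at the marker with the wheel's play taken up in the clockwise direction. Leave the red marker, the tins in the tray and everything else where they are.

Things in the scene. Friction and masses are not known exactly. Their poses are not given: they have to be found in the camera images.
- stone_center (a point): oval turquoise stone in a gilt rim, 24 x 32 x 9 mm, 10 to 20 g, the only one; point at its centre half-way up (4.5 mm above its underside); x along the 24 mm side, y along the 32 mm side, z up out of the dome. It lies flat in the tray among five small tins.
- sorter: fixed open white sorting tray, outside 200 (x) x 150 (y) x 18 mm, walls 4 mm; origin at the centre of its underside, inner floor 4 mm above it. Stone and tins stand about one to each of six places, 60 mm apart along x and 68 mm along y (x = -60, 0, 60, y = -34, 34 mm in its frame, each within 5 mm).
- holder (a point): fixed to the sliding carriage: centre of the cork floor of the holder, 36 mm above the table; x points away from the handwheel along the slide. Square holder, 78 mm inside, with walls 4 mm thick, 7 mm high above the cork.
- wheel_grip (a point): black handwheel, vertical axis: point on the axis, 74 mm above the table, inside the upright bar by which it is turned (bar 56 mm long along x, 12 mm thick along y, top 85 mm above the table, standing on a 72 mm disc whose top is 46 mm above the table). x points along the white line on the bar. Pinch the bar from above across its thickness; turning the wheel shaft takes about 0.1 N m and it stays where it is left.
- wheel_mark (a point): outer end of the white line on the disc of the handwheel, 36 mm from the axis, 46 mm above the table; x points outward along the line.
- marker_tip (a point): top of the small red marker tab (12 x 8 mm, 12 mm along x) beside the rim of the wheel, its middle 47 mm from the wheel's axis, 44 mm above the table; x points outward from the axis, y anticlockwise seen from above. It can be pushed round but must not be; it starts 25 to 105 degrees anticlockwise of the white line.
- handwheel (a joint): play of the handwheel on its shaft: its angle relative to the shaft, rad, clockwise seen from above positive, -0.2 to +0.2; free between, +0.2 when the wheel is driving the shaft clockwise (play taken up clockwise), -0.2 anticlockwise.
- shaft (a joint): angle of the pinion shaft, rad, clockwise seen from above positive, 0 at the start, stops at -2.7 and 0.4. The white line's angle is shaft + handwheel (0: it points along the slide toward the holder). The shaft moves the carriage with no further play, 14 mm away from the wheel per rad anticlockwise.
- marker (a joint): angle of the red marker, rad, clockwise seen from above positive, in the same sense and with the same zero as the white line's angle: the line is at the marker when shaft + handwheel equals it.
- tin0: small round open tin of beads in the tray, about 30 mm across, 11 mm high; origin at the centre of its underside. Leave in place.
- tin1: small round open tin of beads in the tray, about 30 mm across, 11 mm high; origin at the centre of its underside. Leave in place.
- tin2: small round open tin of beads in the tray, about 30 mm across, 11 mm high; origin at the centre of its underside. Leave in place.
- tin3: small round open tin of beads in the tray, about 30 mm across, 11 mm high; origin at the centre of its underside. Leave in place.
- tin4: small round open tin of beads in the tray, about 30 mm across, 11 mm high; origin at the centre of its underside. Leave in place.
- pliers: red-handled pliers; a bystander to leave alone; origin at its underside
- spool_wire: spool of wire, 68 mm tall, at the back; a bystander to leave alone; origin at its underside
- spool_side: small spool of wire, 47 mm tall, on the right; a bystander to leave alone; origin at its underside
- tin_lidded: round lidded tin; a bystander to leave alone; origin at its underside
- stone: the same turquoise stone, origin at the centre of its underside

How it is judged:
By the outcome, as a careful person would: the job done as asked, in the order asked, and still so for the second after the job is handed in, with the robot touching nothing.
It also fails if it takes over 67 s, if anything falls off the work surface, if the arm or the gripper's body presses on something with over 40 N, if the wrist force passes 120 N, or if a joint passes its speed limit or range.

## Working session

There is one attempt and no reset: what is moved stays moved. The work goes in short steps, each a Python script; the robot and the scene stay as the last script left them, time stands still between calls to the robot, and variables do not carry over. Pictures are saved under pics/ and viewed, at most 10 in all, crops included, and the job is handed in when it is done.

```bash
ls; mkdir -p pics
python3 - <<'E'
from workcell import manip, imaging
import cv2,numpy as np
for n in("top","side"):
    s=imaging.snapshot(n); cv2.imwrite(f"pics/{n}0.png",s["frame"]); print(n,s["fov_y"],s["cx"],s["cy"],np.round(s["world_from_camera"],4).tolist(), [k for k in s])
s=manip.get_state();print(s)
E
```

```text
pics
top 46.54680948468531 263.04650948643723 190.46317515346638 [[0.0253, -0.9931, 0.1143, 0.3408], [-0.9997, -0.0251, 0.0036, 0.0143], [-0.0007, -0.1143, -0.9934, 1.1845], [0.0, 0.0, 0.0, 1.0]] ['frame', 'fov_y', 'cx', 'cy', 'world_from_camera']
side 53.07484409684022 250.64859502986886 192.9999141281312 [[0.9997, -0.0204, 0.0123, 0.4781], [-0.0226, -0.6568, 0.7537, -0.7181], [-0.0073, -0.7538, -0.6571, 0.7363], [0.0, 0.0, 0.0, 1.0]] ['frame', 'fov_y', 'cx', 'cy', 'world_from_camera']
{'clock': 0.1, 'joint_positions': array([ 1.07278088,  0.41178799, -0.0127102 ,  1.59695677,  0.00557955,
        1.13428812, -0.08218272]), 'qd': array([-0.00011374, -0.00161724,  0.00110558, -0.00089632, -0.00068717,
       -0.00273645,  0.00084138]), 'joint_torque': array([ 3.82375307e-03, -6.01828909e+01,  6.84907213e-01, -3.00089157e+01,
        1.40475572e-02,  6.50656410e-03,  5.64753850e-05]), 'eef_pos': array([ 0.2602418 , -0.56779306,  0.25255849]), 'ee_rot': array([ 9.76992515e-01,  2.13272437e-01, -1.89306007e-04, -6.76492847e-04]), 'wrist_force': array([ 0.69529051, -0.14707093, -0.65006638]), 'ft_torque': array([ 0.02067729,  0.02628036, -0.04142353]), 'gripper_force': 0.0, 'gripper_width': 0.08541593535914359}
```

View pics/top0.png

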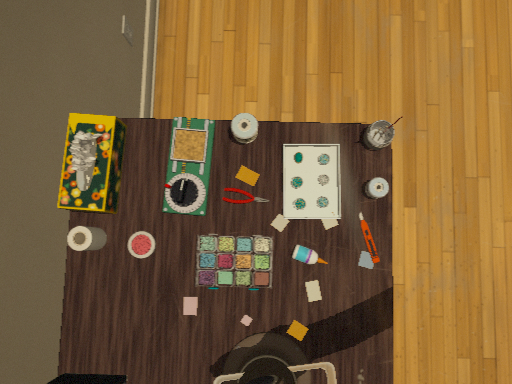

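View pics/side0.png

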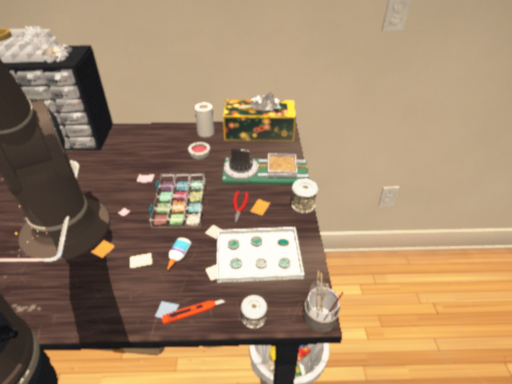

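The top view shows the tray at about (312,181), with a solid green piece at (298,157) that is probably the stone. The wheel is at about (184,193) and the holder at about (190,145). In the side view the same piece is at (283,242). I'll zoom in on both.

Run:
```python
import cv2,numpy as np
t=cv2.imread("pics/top0.png");s=cv2.imread("pics/side0.png")
a=cv2.resize(t[112:222,160:215],None,fx=5,fy=5,interpolation=2)   # 275x550
b=cv2.resize(t[138:225,278:346],None,fx=5,fy=5,interpolation=2)   # 340x435
im=np.zeros((600,800,3),np.uint8); im[:550,:275]=a; im[:435,290:630]=b
cv2.imwrite("pics/z1.png",im)
c=cv2.resize(s[140:190,215:315],None,fx=6,fy=6,interpolation=2)
d=cv2.resize(s[225:285,210:308],None,fx=4.5,fy=4.5,interpolation=2)
im=np.zeros((600,800,3),np.uint8); im[:300,:600]=c; im[310:310+d.shape[0],:d.shape[1]]=d
cv2.imwrite("pics/z2.png",im)
```

```text
(no output)
```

View pics/z1.png

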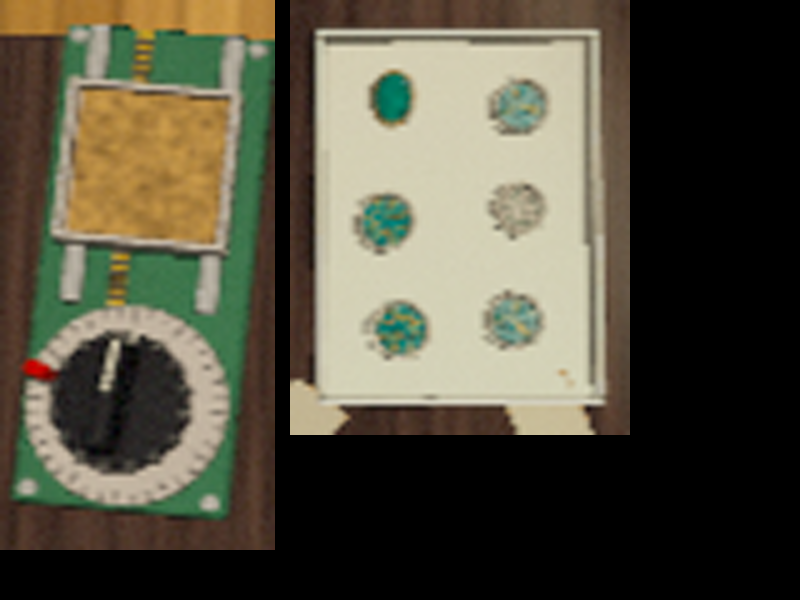

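View pics/z2.png

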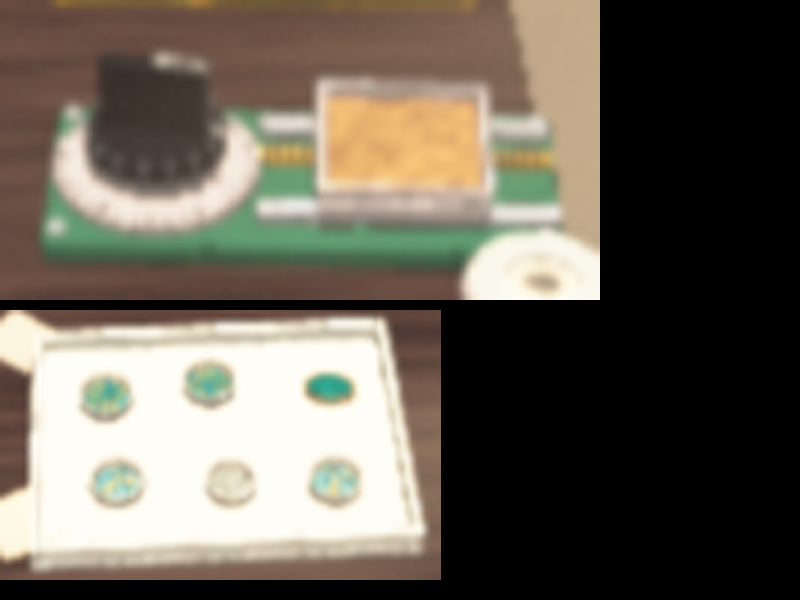

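```bash
cat > h.py <<'E'
import cv2,numpy as np
from scipy.spatial.transform import Rotation as R
from workcell import manip, imaging
def ray(s,uv):
    f=s["frame"].shape[0]/2/np.tan(np.radians(s["fov_y"]/2)); T=np.array(s["world_from_camera"])
    uv=np.atleast_2d(uv); d=np.c_[(uv[:,0]-s["cx"])/f,(uv[:,1]-s["cy"])/f,np.ones(len(uv))]@T[:3,:3].T
    return T[:3,3],d
def plane(s,uv,z):
    o,d=ray(s,uv); return o+d*((z-o[2])/d[:,2])[:,None]
def tri(a,ua,b,ub):
    o1,d1=ray(a,ua);o2,d2=ray(b,ub); A=np.c_[d1[0],-d2[0]]; t=np.linalg.lstsq(A,o2-o1,rcond=None)[0]
    p,q=o1+t[0]*d1[0],o2+t[1]*d2[0]; return (p+q)/2,np.linalg.norm(p-q)
def blob(s,lo,hi,box,close=0):
    x0,y0,x1,y1=box; h=cv2.cvtColor(s["frame"],cv2.COLOR_BGR2HSV)[y0:y1,x0:x1]
    m=cv2.inRange(h,np.array(lo),np.array(hi))
    if close: m=cv2.morphologyEx(m,cv2.MORPH_CLOSE,np.ones((close,close)))
    c=max(cv2.findContours(m,0,cv2.CHAIN_APPROX_NONE)[0],key=cv2.contourArea)
    k=np.zeros_like(m); cv2.drawContours(k,[c],-1,255,-1); k&=m
    ys,xs=np.nonzero(k); return np.c_[xs+x0,ys+y0].astype(float), c.reshape(-1,2)+[x0,y0]
def down(yaw): # tool y axis at angle yaw in world xy
    y=np.array([np.cos(yaw),np.sin(yaw),0]); z=np.array([0,0,-1.]); return R.from_matrix(np.c_[np.cross(y,z),y,z]).as_quat()
E
python3 - <<'E'
from h import *
t=imaging.snapshot("top");s=imaging.snapshot("side")
def pca(P):
    w,v=np.linalg.eigh(np.cov((P-P.mean(0))[:,:2].T)); return np.degrees(np.arctan2(v[1,1],v[0,1]))%180,4*np.sqrt(w)*1000
for n,c,b in(("top",t,(288,145,310,168)),("side",s,(272,232,295,252))):
    p,_=blob(c,(70,100,30),(95,255,255),b); P=plane(c,p,.009); print(n,"stone",len(p),p.mean(0),P.mean(0),pca(P))
for n,c,b in(("top",t,(168,120,212,165)),("side",s,(262,150,302,180))):
    p,k=blob(c,(8,80,100),(25,255,255),b,3)
    r=cv2.minAreaRect(plane(c,k.astype(float),.036)[:,:2].astype(np.float32)*1000); print(n,"cork",r, plane(c,p,.036).mean(0))
R_={}
for n,c,b in(("top",t,(160,180,180,192)),("side",s,(210,145,262,182))):
    h=cv2.cvtColor(c["frame"],cv2.COLOR_BGR2HSV); 
    m=((h[...,0]<8)|(h[...,0]>172))&(h[...,1]>150)&(h[...,2]>90); x0,y0,x1,y1=b
    ys,xs=np.nonzero(m[y0:y1,x0:x1]); print(n,"red",len(xs), (xs.mean()+x0,ys.mean()+y0) if len(xs) else 0)
    if len(xs): print(plane(c,np.c_[xs+x0,ys+y0].astype(float),.044).mean(0))
e={}
for n,c,b in(("top",t,(163,170,208,216)),("side",s,(222,150,259,182))):
    p,k=blob(c,(0,0,120),(40,70,255),b,3); hl=cv2.convexHull(k.astype(np.float32)); e[n]=cv2.fitEllipse(hl); print(n,e[n])
print(tri(t,e["top"][0],s,e["side"][0]))
for z in(.03,.04): print(plane(t,e["top"][0],z))
# white line on bar
p,_=blob(t,(0,0,110),(60,90,255),(177,176,188,194)); P=plane(t,p,.085); print("line",len(p),P.min(0),P.max(0),P.mean(0),pca(P))
# tray
p,k=blob(t,(0,0,120),(60,60,255),(278,138,346,225),5); print("tray",cv2.minAreaRect(plane(t,k.astype(float),.018)[:,:2].astype(np.float32)*1000))
E
```

```text
top stone 50 [298.16 156.92] [ 0.56862497 -0.072975    0.009     ] (np.float64(176.8767630905229), array([18.59152535, 25.22790826]))
side stone 29 [282.62068966 241.55172414] [ 0.56781426 -0.07189918  0.009     ] (np.float64(175.59727819615813), array([14.52335938, 21.67069781]))
top cork ((602.569091796875, 214.99496459960938), (80.58362579345703, 104.7563247680664), 86.61804962158203) [0.59054132 0.21584504 0.036     ]
side cork ((587.5286865234375, 219.5559539794922), (76.05382537841797, 117.80813598632812), 88.12078094482422) [0.58823401 0.22020512 0.036     ]
top red 19 (np.float64(167.1578947368421), np.float64(185.57894736842104))
[0.47840211 0.26567144 0.044     ]
side red 0 0
top ((184.83590698242188, 192.5643310546875), (39.58761978149414, 40.64357376098633), 75.62744140625)
side ((239.997314453125, 166.10435485839844), (24.521408081054688, 37.20512390136719), 93.14250183105469)
(array([0.46249375, 0.22236007, 0.0265264 ]), np.float64(0.0016435494884363252))
[[0.46294733 0.22184533 0.03      ]]
[[0.46188932 0.2200479  0.04      ]]
line 36 [0.48860481 0.20811738 0.085     ] [0.49870817 0.2333406  0.085     ] [0.49526392 0.22040771 0.085     ] (np.float64(89.53982476190204), array([11.05427146, 34.77613729]))
tray ((496.253173828125, -102.22306823730469), (213.15093994140625, 163.7603759765625), 1.231682300567627)
```

Run:
```python
from h import *
t=imaging.snapshot("top");s=imaging.snapshot("side")
for n,c,b in(("top",t,(171,126,210,162)),("side",s,(266,153,300,176))):
    x0,y0,x1,y1=b; h=cv2.cvtColor(c["frame"],cv2.COLOR_BGR2HSV)[y0:y1,x0:x1]
    m=cv2.inRange(h,np.array((8,80,80)),np.array((28,255,255))); m=cv2.morphologyEx(m,cv2.MORPH_OPEN,np.ones((7,7)))
    k=max(cv2.findContours(m,0,1)[0],key=cv2.contourArea).reshape(-1,2)+[x0,y0]; ys,xs=np.nonzero(m)
    q=plane(c,k.astype(float),.036)[:,:2]; print(n,cv2.minAreaRect((q*1000).astype(np.float32)),plane(c,np.c_[xs+x0,ys+y0].astype(float),.036).mean(0),(xs.mean()+x0,ys.mean()+y0))
q=np.array([(80,80),(240,95),(225,250),(55,238)])/5+[160,112]; P=plane(t,q,.043); print("holder top",P.round(4).tolist(),P.mean(0))
q=np.array([(318,80),(490,85),(490,195),(318,190)])/6+[215,140]; P=plane(s,q,.043); print("holder side",P.round(4).tolist(),P.mean(0))
# green board
for z in (.01,.02):
  p,k=blob(t,(60,90,40),(85,255,255),(160,119,218,220),9); print("board",cv2.minAreaRect((plane(t,k.astype(float),z)[:,:2]*1000).astype(np.float32)))
for n,c,b in(("top",t,(178,177,187,193)),("side",s,(239,146,253,152))):
    x0,y0,x1,y1=b; g=c["frame"][y0:y1,x0:x1].min(2); print(g)
```

```text
top ((589.3998413085938, 215.8463897705078), (80.50025939941406, 78.38927459716797), 86.4047622680664) [0.58925894 0.21573951 0.036     ] (np.float64(188.9472502805836), np.float64(144.5084175084175))
side ((589.1315307617188, 221.9217987060547), (71.21956634521484, 77.90349578857422), 88.12078094482422) [0.58935925 0.2222742  0.036     ] (np.float64(281.8736559139785), np.float64(162.8279569892473))
holder top [[0.6308, 0.2503, 0.043], [0.6249, 0.1663, 0.043], [0.5426, 0.1708, 0.043], [0.5467, 0.2593, 0.043]] [0.58623478 0.21169686 0.043     ]
holder side [[0.5493, 0.2633, 0.043], [0.6378, 0.2559, 0.043], [0.6274, 0.1641, 0.043], [0.544, 0.1707, 0.043]] [0.58963568 0.21348052 0.043     ]
board ((537.529296875, 218.0806884765625), (124.63105773925781, 272.7914123535156), 83.51022338867188)
board ((535.8543090820312, 216.34588623046875), (123.56991577148438, 270.46881103515625), 83.51022338867188)
[[139 160 159 158 159 156 158 158 159]
 [160 162 136  74  87  98  96  97 137]
 [138  75  52  57  47  66  64  82 130]
 [ 34  27  33  33 135 147  57  74  94]
 [ 34  32  36  58 141 141  37   6  17]
 [ 37  39  33  85 131 117  28  19   5]
 [ 35  37  25 112 137  98  31  14  16]
 [ 30  27  35 138 150  61  28  15  19]
 [ 34  30  48 136 143  37  21   7  22]
 [ 34  27  58 118 118  34  18   5   1]
 [ 32  24 109 148 117  30  18  15   9]
 [ 20  26 107 126  65  27  16   7  22]
 [ 31  55 138 147  63  24  11   9  25]
 [ 24  28  56  61  32  23  24  19  26]
 [ 25  19  31  37  34   8  11   3  23]
 [ 27  36  38  37  29  15  16  26  35]]
[[ 66  65  65  66  66  66  68  67  68  67  69  67  68  69]
 [ 65  68  68  68  68  70  67  68  67  68  69  69  68  69]
 [ 66  76  93  95  89  83  77  75  75  72  70  69  71  71]
 [ 64  93 132 141 128 114 100  95  94  89  79  74  73  72]
 [ 62  91 131 140 128 118 106 110 118 118  97  78  72  73]
 [ 50  64  82  90  86  87  88  98 110 114 100  79  73  70]]
```

```bash
cat >> h.py <<'E'
def st(msg=""):
    s=manip.get_state(); print(msg,round(s["clock"],2),np.round(s["eef_pos"],4),"F",np.round(s["wrist_force"],1),"T",np.round(s["ft_torque"],2),"g",round(s["gripper_width"],4),round(s["gripper_force"],1),"q7",round(s["joint_positions"][6],2)); return s
E
python3 - <<'E'
from h import *
t=imaging.snapshot("top")
P=plane(t,[(182.6,180),(180.4,189.3)],.085);d=P[0]-P[1];print("line",P,np.degrees(np.arctan2(d[1],d[0])),"axis",P[0]-28e-3*d/np.linalg.norm(d))
print("disc",plane(t,(184,192),.046))
p=np.array([.568,-.0725]);yaws=np.radians([86,-94])
best=min((q for q in (manip.ik([*p,.10],down(y)) for y in yaws) if q is not None),key=lambda q:abs(q[6]));print(best)
manip.gripper_to(.036,20)
y=min(yaws,key=lambda y:abs(manip.ik([*p,.10],down(y))[6]))
manip.move_ptp([*p,.10],down(y)); st("above")
manip.move_straight([*p,.036],.1); s0=st("low"); f0=s0["wrist_force"][2]
z=.036
while z>.020:
    z-=.001; manip.move_straight([*p,z],.03); s=manip.get_state()
    if abs(s["wrist_force"][2]-f0)>3: break
st("touch"); print(z)
for n in("top","side"): cv2.imwrite(f"pics/{n}1.png",imaging.snapshot(n)["frame"])
a=cv2.imread("pics/top1.png")[138:225,278:346];b=cv2.imread("pics/side1.png")[215:290,205:315]
im=np.zeros((440,800,3),np.uint8);im[:435,:340]=cv2.resize(a,None,fx=5,fy=5);b=cv2.resize(b,None,fx=4.1,fy=4.1);im[:b.shape[0],345:345+b.shape[1]]=b;cv2.imwrite("pics/z3.png",im)
E
```

```text
line [[0.48839154 0.21894315 0.085     ]
 [0.46498989 0.22332998 0.085     ]] -10.617358031476163 axis [0.46087091 0.22410212 0.085     ]
disc [[0.46265636 0.22118061 0.046     ]]
[ 0.52398722  0.59122238 -0.65465573  1.83804112  0.46056048  0.86885823
  1.14755238]
above 3.04 [ 0.568  -0.0738  0.1001] F [ 0.4  0.1 -0.1] T [-0.01 -0.04 -0.01] g 0.036 0.0 q7 1.15
low 3.83 [ 0.5683 -0.0723  0.0363] F [ 0.3 -0.6  0.2] T [0.02 0.03 0.04] g 0.0359 0.0 q7 1.09
touch 6.83 [ 0.5681 -0.0725  0.0251] F [-3.8  0.1 12.5] T [-0.02  0.92  0.04] g 0.0361 6.3 q7 1.07
0.023999999999999987
```

View pics/z3.png

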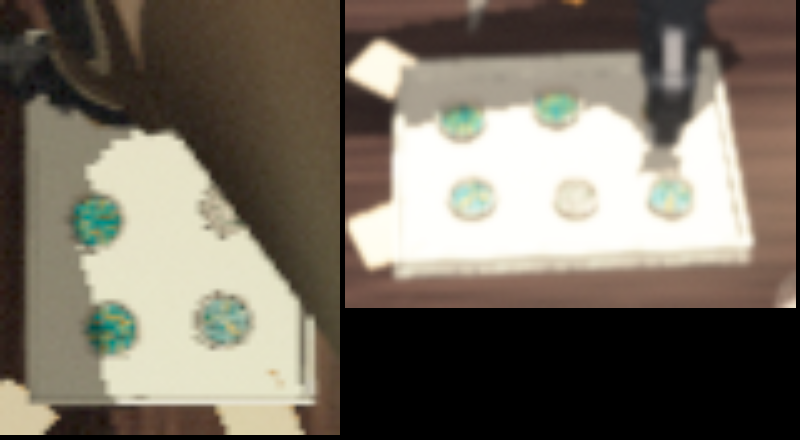

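The fingers straddle the stone. They are clear of the tin at (670,195) in the crop and are touching the tray floor. I'll raise them slightly and grip.

Run:
```python
from h import *
p=[.568,-.0725]
manip.move_straight([*p,.028],.03); st("up")
manip.gripper_to(.015,25); st("grip")
manip.move_straight([*p,.10],.08); st("lift")
im=imaging.snapshot("side")["frame"][150:290,205:345]; cv2.imwrite("pics/z4.png",cv2.resize(im,None,fx=4,fy=4))
for yd in (83.5,-96.5,-6.5,173.5):
    q=manip.ik([.589,.2135,.12],down(np.radians(yd))); print(yd,q)
```

```text
up 7.22 [ 0.5681 -0.0726  0.028 ] F [ 0.4  0.7 -0.8] T [-0.05  0.03 -0.02] g 0.036 0.0 q7 1.08
grip 7.5 [ 0.5679 -0.0725  0.0279] F [-1.1  0.5  1.6] T [-0.06  0.2   0.01] g 0.0214 24.4 q7 1.08
lift 8.55 [ 0.5676 -0.0726  0.0995] F [-1.2 -0.2 -0.6] T [0.01 0.02 0.  ] g 0.0211 24.5 q7 1.15
83.5 [ 0.02645541  0.64233252 -0.65383926  1.68763123  0.4576478   0.96962887
  0.66178867]
-96.5 [-1.16176357  0.93359848  1.24555757  1.77048807 -0.96092037  1.19206147
 -1.30415203]
-6.5 [-0.22304667  0.56734094 -0.28366886  1.70585467  0.19383869  0.89595982
 -0.69960413]
173.5 [ 0.22706527  0.78164229 -1.00519432  1.67422302  0.72819957  1.10538628
  2.03344871]
```

View pics/z4.png

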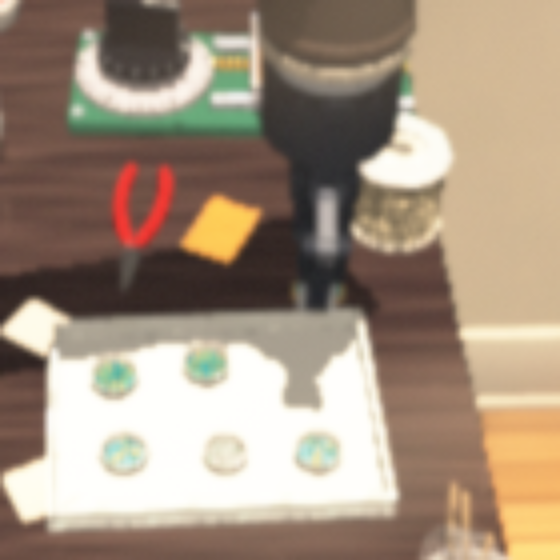

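The tray's sixth place at (300,375) is now empty, so the stone is in the fingers. The tins haven't moved.

Run:
```python
from h import *
p=[.589,.2135]
manip.move_straight([.568,-.0725,.15],.15)
manip.move_ptp([*p,.15],down(np.radians(83.5))); st("over")
manip.move_straight([*p,.066],.1); f0=st("low")["wrist_force"][2]
z=.066
while z>.0575:
    z-=.001; manip.move_straight([*p,z],.03); s=manip.get_state()
    if abs(s["wrist_force"][2]-f0)>2.5: break
st("touch")
manip.gripper_to(.038,20); st("open")
manip.move_straight([*p,.15],.12); st("up")
manip.move_ptp([.45,.05,.25],down(np.radians(83.5)))
t=imaging.snapshot("top");s=imaging.snapshot("side")
for c,b in((t,(171,126,210,162)),(s,(266,153,300,176))):
    q,_=blob(c,(70,100,30),(95,255,255),b); print(len(q),q.mean(0),plane(c,q,.041).mean(0))
a=cv2.resize(t["frame"][112:222,155:220],None,fx=5,fy=5);b=cv2.resize(s["frame"][135:195,215:315],None,fx=4.6,fy=4.6)
im=np.zeros((550,800,3),np.uint8);im[:,:325]=a;im[:b.shape[0],330:330+b.shape[1]]=b;cv2.imwrite("pics/z5.png",im);st()
```

```text
over 10.19 [0.5895 0.2113 0.1493] F [-0.2 -0.3 -0.5] T [0.01 0.05 0.03] g 0.0211 24.5 q7 0.68
low 11.18 [0.5894 0.2138 0.0666] F [-0.  -0.1 -0.4] T [-0.01 -0.02  0.01] g 0.0209 24.5 q7 0.61
touch 12.93 [0.5891 0.2135 0.0599] F [-2.8 -2.2  7.4] T [-0.34  0.51  0.02] g 0.021 25.3 q7 0.61
open 13.24 [0.5889 0.2134 0.0588] F [1.2 0.1 0.4] T [ 0.03 -0.05  0.04] g 0.0382 0.0 q7 0.61
up 14.15 [0.5886 0.2131 0.1492] F [ 0.  -0.4 -0. ] T [-0.02  0.02  0.07] g 0.0381 0.0 q7 0.67
50 [190.28 143.88] [0.58988962 0.21145797 0.041     ]
3 [282. 163.] [0.58887721 0.21438644 0.041     ]
 15.19 [0.4507 0.051  0.2496] F [0.3 0.3 0.3] T [0.01 0.05 0.02] g 0.0378 0.0 q7 1.07
```

View pics/z5.png

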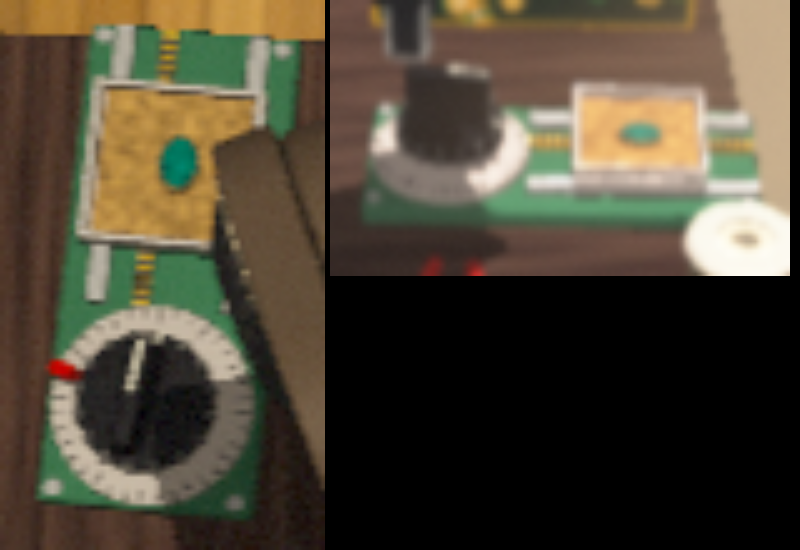

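The stone lies dome up in the holder: (178,163) in the crop, against a holder centre of about (173,165), so roughly 3 mm off and good enough. The marker is at (65,369) and the bar's white line runs from (138,340) to (130,388). Next I'll plan the wheel turn.

Run:
```python
from h import *
ax=np.array([.462,.2225]); y=79.4
manip.move_ptp([*ax,.14],down(np.radians(y))); st("above")
manip.move_straight([*ax,.077],.1); st("low")
manip.gripper_to(.005,60); s=st("grip")
for k in range(2):
    y+=10; manip.move_ptp([*ax,.077],down(np.radians(y))); s=st(y); 
    print(np.degrees(np.arctan2(*(R.from_quat(s["ee_rot"]).as_matrix()[[1,0],1]))))
```

```text
above 16.02 [0.4622 0.2222 0.1398] F [ 1.2 -1.1  0.4] T [ 0.02  0.01 -0.02] g 0.0379 0.0 q7 0.44
low 16.81 [0.4623 0.2227 0.0774] F [0.8 0.1 0.2] T [ 0.07 -0.02 -0.02] g 0.0384 0.0 q7 0.35
grip 17.16 [0.4628 0.2246 0.078 ] F [ 1.1  4.8 -1. ] T [ 1.01 -0.17 -0.07] g 0.0109 62.2 q7 0.35
89.4 17.43 [0.4628 0.2243 0.078 ] F [1.4 5.5 4.1] T [ 1.19 -0.22 -0.01] g 0.011 62.7 q7 0.5
89.26473848369547
99.4 17.69 [0.4629 0.2239 0.078 ] F [1.2 5.  5.6] T [ 1.09 -0.3   0.06] g 0.0109 63.0 q7 0.64
99.23046649605499
```

Run:
```python
from h import *
ax=np.array([.462,.2246]); y=99.4
while y<209:
    y+=10; manip.move_ptp([*ax,.077],down(np.radians(y))); s=st(y)
    if np.linalg.norm(s["wrist_force"])>25: break
    d=R.from_quat(s["ee_rot"]).as_matrix()[:2,1]; ax=ax+.7*d*np.dot(s["eef_pos"][:2]-ax,d)  # pads centre on bar
print(ax)
t=imaging.snapshot("top");cv2.imwrite("pics/top6.png",t["frame"])
```

```text
109.4 17.96 [0.463  0.2239 0.0779] F [ 0.9 -0.8 10.8] T [-0.37 -0.24  0.01] g 0.011 64.0 q7 0.79
119.4 18.23 [0.4633 0.2236 0.0779] F [ 0.7 -0.   9.5] T [-0.1  -0.31  0.06] g 0.0111 63.9 q7 0.94
129.4 18.49 [0.4635 0.2233 0.0779] F [0.5 0.3 9.5] T [ 0.01 -0.27  0.02] g 0.011 63.9 q7 1.09
139.4 18.76 [0.4638 0.223  0.0779] F [ 1.2  1.3 10.5] T [ 0.1 -0.3 -0. ] g 0.0114 63.9 q7 1.24
149.4 19.02 [0.4642 0.2228 0.0779] F [ 1.3  0.9 10.5] T [ 0.23 -0.33 -0.01] g 0.0103 63.9 q7 1.39
159.4 19.29 [0.4645 0.2227 0.0779] F [0.3 0.6 8.9] T [ 0.24 -0.19 -0.02] g 0.0106 63.9 q7 1.54
169.4 19.57 [0.4649 0.2226 0.0779] F [0.3 1.6 9.8] T [ 0.33 -0.19 -0.01] g 0.0107 64.0 q7 1.69
179.4 19.84 [0.4653 0.2227 0.0779] F [ 0.7  1.3 10.1] T [ 0.47 -0.11 -0.  ] g 0.0108 63.9 q7 1.84
189.4 20.12 [0.4657 0.2228 0.0779] F [-0.3  2.6 10.5] T [ 0.46 -0.06 -0.01] g 0.0111 63.9 q7 2.0
199.4 20.39 [0.4661 0.2229 0.0779] F [-0.1  1.9  9.1] T [0.54 0.01 0.01] g 0.0111 63.9 q7 2.15
209.4 20.67 [0.4664 0.2231 0.0779] F [-0.6  0.9 10.3] T [0.51 0.06 0.03] g 0.0107 64.0 q7 2.31
[0.46644601 0.22262403]
```

Run:
```python
from h import *
ax=np.array([.4654,.225]); y=209.4
for y in (200,190,180,170,163):
    manip.move_ptp([*ax,.077],down(np.radians(y))); s=st(y)
d=R.from_quat(s["ee_rot"]).as_matrix()[:2,1]; print(np.degrees(np.arctan2(d[1],d[0])))
manip.gripper_to(.036,20); st("rel")
manip.move_straight([*ax,.15],.15)
manip.move_ptp([.45,.0,.25],down(np.radians(83.5)));st()
t=imaging.snapshot("top");s=imaging.snapshot("side");cv2.imwrite("pics/top7.png",t["frame"])
a=cv2.resize(t["frame"][165:220,155:215],None,fx=10,fy=10,interpolation=2);b=cv2.resize(s["frame"][135:195,215:315],None,fx=2,fy=2)
im=np.zeros((550,800,3),np.uint8);im[:,:600]=a;im[:120,600:800]=b;cv2.imwrite("pics/z7.png",im)
```

```text
200 20.98 [0.4661 0.2233 0.0779] F [-2.3 -4.7 15. ] T [-1.01  0.14 -0.02] g 0.0112 64.4 q7 2.15
190 21.26 [0.4658 0.2232 0.0778] F [-2.4 -5.2 16. ] T [-1.19  0.35  0.  ] g 0.0111 64.5 q7 2.0
180 21.53 [0.4655 0.2231 0.0778] F [-1.6 -4.8 17. ] T [-1.22  0.59 -0.02] g 0.0107 64.6 q7 1.85
170 21.81 [0.4651 0.2231 0.0778] F [-4.6 -5.3 17.6] T [-1.24  0.86  0.01] g 0.0109 64.7 q7 1.69
163 22.06 [0.4649 0.2232 0.0778] F [-4.7 -6.3 18. ] T [-1.31  1.   -0.02] g 0.0111 64.8 q7 1.59
162.69394362671446
rel 22.43 [0.4653 0.2246 0.0767] F [-0.3  0.8 -0.7] T [-0.01 -0.02 -0.03] g 0.0361 0.0 q7 1.59
 24.03 [0.4498 0.0007 0.2495] F [ 0.5  0.6 -0.3] T [ 0.03  0.01 -0.01] g 0.0361 0.0 q7 1.08
```

View pics/z7.png

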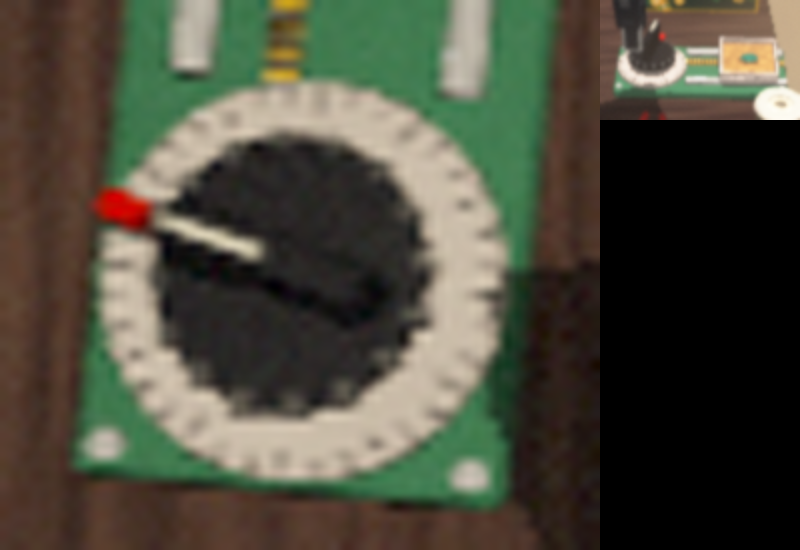

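Two things stand out in the crop. The white line on the bar runs from (158,215) to (260,250) and points just anticlockwise of the marker at (123,208). The stone is still in the holder. I'll measure the remaining angle numerically.

Run:
```python
from h import *
t=imaging.snapshot("top")
def line(im,b):
    x0,y0,x1,y1=b; g=im[y0:y1,x0:x1].min(2).astype(float); w=np.clip(g-70,0,None); ys,xs=np.mgrid[y0:y1,x0:x1]
    c={**t,"frame":im}; P=plane(c,np.c_[xs.ravel(),ys.ravel()].astype(float),.085)[:,:2]; w=w.ravel()
    m=(w[:,None]*P).sum(0)/w.sum(); C=((P-m)*w[:,None]).T@(P-m); v=np.linalg.eigh(C)[1][:,1]; return m,v
m2,v2=line(t["frame"],(172,186,183,192))
im0=cv2.imread("pics/top0.png"); m1,v1=line(im0,(179,180,185,191))
for m,v in((m1,v1),(m2,v2)): print(m,np.degrees(np.arctan2(v[1],v[0]))%180)
k=np.linalg.solve(np.c_[v1,-v2],m2-m1); ax=m1+k[0]*v1; print("axis",ax)
h=cv2.cvtColor(t["frame"],cv2.COLOR_BGR2HSV)[180:192,160:180]
w=((h[...,0]<8)|(h[...,0]>172))*np.clip(h[...,1].astype(float)-100,0,None)
ys,xs=np.mgrid[180:192,160:180]; uv=[(w*xs).sum()/w.sum(),(w*ys).sum()/w.sum()]
M=plane(t,uv,.044)[0,:2];print(uv,M)
for a in (ax,[.4625,.2224],[.463,.2218],[.4654,.225]): d=M-a; print(a,np.degrees(np.arctan2(d[1],d[0])),np.linalg.norm(d))
```

```text
[0.47727028 0.22087164] 169.01565426613953
[0.46719549 0.23426336] 72.80146853854804
axis [0.46385632 0.22347525]
[np.float64(166.7218045112782), np.float64(185.45350217649386)] [0.47869845 0.26681007]
[0.46385632 0.22347525] 71.09371720354088 0.04580606737722828
[0.4625, 0.2224] 69.96069940510041 0.04727202604363561
[0.463, 0.2218] 70.7724344154909 0.04766915232785078
[0.4654, 0.225] 72.35579225644675 0.04387403615431337
```

Run:
```python
from h import *
ax=np.array([.4647,.2232])
yaw=lambda s:(lambda d:np.degrees(np.arctan2(d[1],d[0]))-90)(R.from_quat(s["ee_rot"]).as_matrix()[:2,1])
manip.move_ptp([*ax,.14],down(np.radians(162.75)))
manip.move_straight([*ax,.077],.1); print(yaw(st("low")))
manip.gripper_to(.005,60); print(yaw(st("grip")))
c=162.75
while True:
    c-=.5; manip.move_ptp([*ax,.077],down(np.radians(c))); manip.pause(.1); s=manip.get_state(); a=yaw(s)
    if a<=70.5 or c<158: break
print(c,a); st()
manip.gripper_to(.036,20); print(yaw(st("rel")))
manip.move_straight([*ax,.15],.15)
manip.move_ptp([.45,.0,.25],down(np.radians(83.5)));st()
t=imaging.snapshot("top");s=imaging.snapshot("side");cv2.imwrite("pics/top8.png",t["frame"])
x0,y0,x1,y1=172,185,183,192; w=np.clip(t["frame"][y0:y1,x0:x1].min(2).astype(float)-70,0,None).ravel(); ys,xs=np.mgrid[y0:y1,x0:x1]
P=plane(t,np.c_[xs.ravel(),ys.ravel()].astype(float),.085)[:,:2]; m=(w[:,None]*P).sum(0)/w.sum(); v=np.linalg.eigh(((P-m)*w[:,None]).T@(P-m))[1][:,1]
print("line",np.degrees(np.arctan2(v[1],v[0]))%180)
a=cv2.resize(t["frame"][122:220,155:215],None,fx=6,fy=6,interpolation=2);b=cv2.resize(s["frame"][140:280,215:315],None,fx=4.2,fy=4.2)
im=np.zeros((590,800,3),np.uint8);im[:588,:360]=a;im[:588,370:790]=b;cv2.imwrite("pics/z8.png",im)
```

```text
low 25.95 [0.4648 0.2235 0.0773] F [0.9 0.7 0.1] T [-0.02 -0.    0.04] g 0.0361 0.0 q7 1.57
72.75957512021859
grip 26.28 [0.4647 0.2236 0.0777] F [-1.9 -0.4  5.1] T [-0.08  0.48 -0.02] g 0.0111 59.5 q7 1.56
72.75859706256733
160.25 70.26671676634655
 28.03 [0.4647 0.2236 0.0777] F [-2.7 -0.6  6.2] T [-0.07  0.47  0.03] g 0.0109 59.7 q7 1.53
rel 28.39 [0.4648 0.2231 0.0769] F [ 0.1  0.3 -0.5] T [-0. -0.  0.] g 0.0361 0.0 q7 1.53
70.23974577080682
 29.99 [0.4499 0.0008 0.2495] F [ 0.5 -0.1 -0.4] T [ 0.01 -0.    0.06] g 0.036 0.0 q7 1.05
line 70.06519855334342
```

View pics/z8.png

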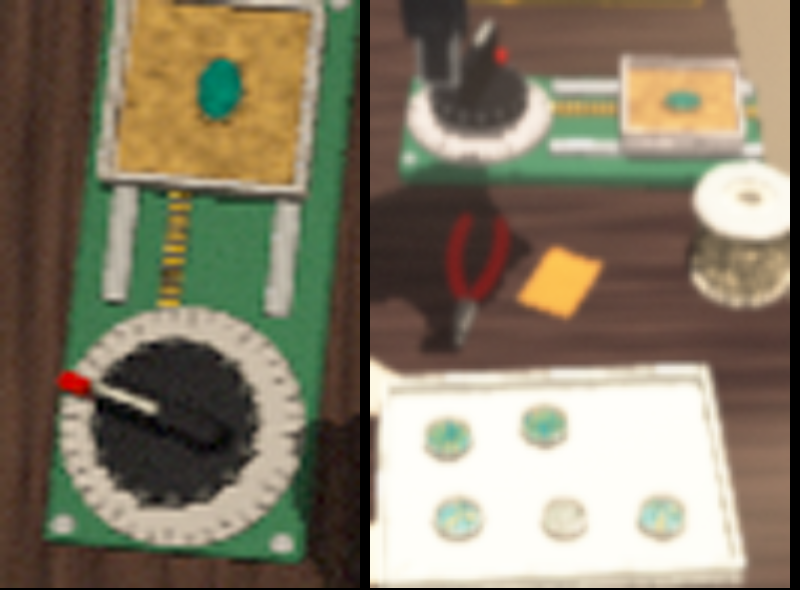

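The line at (155,408) points to the marker at (72,383), the stone lies in the holder, and the tins haven't moved. I'll use the carriage travel to confirm the play is taken up: 14 mm/rad × 1.54 rad should give about 21.5 mm.

Run:
```python
from h import *
t=imaging.snapshot("top"); im={n:{**t,"frame":cv2.imread(f"pics/top{n}.png")} for n in(0,7,8)}
for n,b in((7,(171,119,214,162)),(8,(171,119,214,162))):
    p,_=blob(im[n],(70,100,30),(95,255,255),(180,126,200,150)); print(n,"stone",len(p),plane(t,p,.041).mean(0))
print("before 0.58989 .21146")
# holder near wall edge: brightness profile down columns of the cork/rim boundary
for n in(0,7,8):
    f=im[n]["frame"]; h=cv2.cvtColor(f,cv2.COLOR_BGR2HSV); r=[]
    for c in range(180,196):
        col=h[120:175,c,1].astype(float)  # saturation: rim low
        # near rim: low-saturation run between cork and green, in lower part
        lo,hi=(150,166) if n==0 else (140,160)
        w=np.clip(90-h[lo:hi,c,1].astype(float),0,None)*(h[lo:hi,c,2]>110)
        if w.sum(): 
            z=plane(t,(c,(w*np.arange(lo,hi)).sum()/w.sum()),.043)[0]; r.append(z[0]*np.cos(.113)-z[1]*np.sin(.113))
    print(n,"rim along slide",np.median(r),np.std(r))
```

```text
7 stone 52 [0.61108545 0.21005215 0.041     ]
8 stone 53 [0.61017031 0.2102675  0.041     ]
before 0.58989 .21146
0 rim along slide 0.5191989800668393 0.0007087941038245353
7 rim along slide 0.5401943532345866 0.0016454363049144339
8 rim along slide 0.5398704438939226 0.0007279429102857616
```

Run:
```python
from workcell import manip
print(manip.hand_in(), manip.get_state()["clock"])
```

```text
the job is handed in; nothing more can be done
the job is handed in; nothing more can be done
```

I handed the job in at about 30 s: the stone lies dome up about 3 mm off the holder's centre, and the wheel, turned about 50° past the marker and back clockwise, has its white line within about 1° of it; carriage travel (20.5 mm, 21.5 mm expected) fits the play being taken up clockwise.

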